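# Seat the glued cover plugs in order

### The job

The glue on the plugs in the wooden rail was put on in this order, so press them home in the same order: first the square plug, then the large round one, then the oblong one, each straight down, lightly, until its head rests on the rail. The small round plug has no glue yet: leave it standing as it is. Do not pull any plug out, and leave the other things on the bench where they are.

Things in the scene. Friction and masses are not known exactly. Their poses are not given: they have to be found in the camera images.
- rail: Orange-brown wooden rail, 70 x 340 x 24 mm, lying on the bench between two low plywood stops (to 195 mm from its centre, 16 mm high) and unable to move. Origin: centre of its underside, at bench height; y runs along its length, z up. Four pale wooden plugs stand in a row along its centre line, 85 mm apart (at y = -127.5, -42.5, 42.5 and 127.5 mm), in any order.
- square_plug (a joint): Wooden plug in the rail whose flat-topped head, 10 mm thick, is square 26 x 26 mm, on a 10 mm shank. Joint value in m: 0 = underside of the head 20 mm above the rail's top, 0.020 = fully home, the head resting on the rail; it starts between 0.006 and 0.012. It stays where it is left; pushing it straight down takes about 3 N until the head meets the rail, then it stops hard.
- square_plug_top (a point): Centre of the flat top of the square plug's head; fully home it is 34 mm above the bench. z up, y along the rail.
- large_round_plug (a joint): Wooden plug in the rail whose flat-topped head, 10 mm thick, is round, 30 mm diameter, on a 10 mm shank. Joint value in m: 0 = underside of the head 20 mm above the rail's top, 0.020 = fully home, the head resting on the rail; it starts between 0.006 and 0.012. It stays where it is left; pushing it straight down takes about 3 N until the head meets the rail, then it stops hard.
- large_round_plug_top (a point): Centre of the flat top of the large round plug's head; fully home it is 34 mm above the bench. z up, y along the rail.
- oblong_plug (a joint): Wooden plug in the rail whose flat-topped head, 10 mm thick, is oblong, 44 x 18 mm, long side along the rail, on a 10 mm shank. Joint value in m: 0 = underside of the head 20 mm above the rail's top, 0.020 = fully home, the head resting on the rail; it starts between 0.006 and 0.012. It stays where it is left; pushing it straight down takes about 3 N until the head meets the rail, then it stops hard.
- oblong_plug_top (a point): Centre of the flat top of the oblong plug's head; fully home it is 34 mm above the bench. z up, y along the rail.
- small_round_plug (a joint): Wooden plug in the rail whose flat-topped head, 10 mm thick, is round, 16 mm diameter, on a 10 mm shank. Joint value in m: 0 = underside of the head 20 mm above the rail's top, 0.020 = fully home, the head resting on the rail; it starts between 0.006 and 0.012. It stays where it is left; pushing it straight down takes about 3 N until the head meets the rail, then it stops hard. This one is to be left as it stands.
- small_round_plug_top (a point): Centre of the flat top of the small round plug's head; fully home it is 34 mm above the bench. z up, y along the rail.
- chisel: Loose carving chisel, 79 x 183 x 23 mm, red-brown handle, lying in front of the rail (robot's side); origin: centre of its underside. A bystander.
- offcut: Loose pine offcut, 75 x 51 x 18 mm, in front of the rail; origin: centre of its underside. A bystander.
- wax_tin: Loose open round tin of wax, 61 mm diameter, 18 mm high, behind the rail; origin: centre of its underside. A bystander.
- sanding_block: Loose sanding block, 93 x 87 x 34 mm, behind the rail; origin: centre of its underside. A bystander.
- tea_glass: Loose glass tumbler, 85 mm diameter, 90 mm high, at the left front of the bench; origin: centre of its underside. A bystander.

How it is judged:
By the outcome, as a careful person would: the job done as asked, in the order asked, and still so for the second after the job is handed in, with the robot touching nothing.
It also fails if it takes over 45 s, if anything falls off the work surface, if the arm or the gripper's body presses on something with over 40 N, if the wrist force passes 120 N, or if a joint passes its speed limit or range.

### The arm

A 6-joint arm with a two-finger parallel gripper is mounted at the origin on a cart in front of the work surface, level with it; the furniture and walls round the work are solid. World frame = base frame: x ahead of the robot, y to its left, z up, the work surface at z = 0. Lengths are in m, angles in degrees, forces in N, time in s.
With the tool pointing down it reaches from about 0.35 to 0.975 m from the base axis. Payload 4.9 kg.
Tool frame: the origin (TCP) lies on the front face of the gripper's body, between the roots of the fingers; the fingertips stand 73 mm ahead of it and the grasp point (between the pads) lies 54 mm ahead of it; z points along the fingers, y is the direction in which the jaws open and shut (so a half turn about z gives the same grasp; the last joint's range is limited). The gripper opens to 85 mm and grips with 20 to 120 N. Pads are 22 mm wide; open, the fingers measure 114 mm over their backs; the gripper's body (76 mm by 85 mm) begins 54 mm behind the grasp point. The pads swing forward as they close: fully open they stand 13 mm farther back than shut.
Start: joints at [65.718, 3.019, 92.412, -0, 84.569, -6.818], TCP at [0.188, 0.596, 0.304] pointing down, gripper open.
Joint ranges: [-172.51, 172.51], [-57.92, 126.97], [3.15, 148.05], [-58.71, 238.71], [5.1, 150.11], [-179.66, 179.66]. Speed limits (degrees/s): [147.25, 147.25, 180, 180, 180, 180].

### API

Orientations are given as [roll, pitch, yaw] about the fixed x, y, z axes, in that order (R = Rz(yaw) Ry(pitch) Rx(roll)).
In Python, from rig import observe, camera, hand_in gives the robot as it stands. The module is installed in compiled form; this text tells all that it offers.
- The arm moves only by the tool step_arm, never from a script. Its argument "rows" is a list that holds one entry, the list of rows, each a list of 7 numbers: the opening, from 0 (shut) to 1 (fully open), then the shift along the tool's x, y, z in units of 25 mm (1.0 is 25 mm), then the turn, a rotation vector about the tool's x, y, z in units of 6 degrees (1.0 is 6 degrees). In form: [[[grip, tx, ty, tz, rx, ry, rz], ...]]. A call has 1 to 8 rows; each row shifts and turns the commanded pose from where the row before left it, along the tool's axes as they then stand; what a row does not reach is not made up. A row lasts 1/8 s, in which the tool goes at most 62.5 mm and 10.7 degrees, less where a joint would pass 70% of its speed; a pose out of reach is approached as far as the arm can. A call is refused whole if a number of a shift passes 1 or a number of a turn 1, either way. A call with a gripper value outside its range is refused whole. The fingers move at their own pace and stop on an object; the grip force is fixed at half the most. Time passes only in rows, so rows that do not move let the fingers close. It gives the time, the measured TCP pose, the force and the opening at its end, in the units of the state.
- observe(): the state, without advancing time (a new reading comes with each control period).
- camera(name): name is "scene" or "side" or "wrist"; returns a dict with "image" (400x640x3 uint8, red, green, blue), "range_z" (400x640 float32, m along the optical axis (not along the pixel's ray), 0 where there is no reading), "intrinsics" (3x3 intrinsics, pixels), "rvec" (rotation vector, rad) and "tvec" (3), from world to camera coordinates, as OpenCV has them. Camera axes: x right, y down, z forward; pixel columns grow to the right and rows downward; lengths in m; the calibration is good to about 2 mm. A picture is of the moment at which its call begins.
- hand_in(): hands the job in, once; it reports no verdict.
The state is a dict: "time": time; "joint_pos": joint angles; "qd": joint speeds; "tau": joint torques, N m; "ee_pos": TCP position; "tool_rot": TCP orientation; "force": force on the tool from outside, world axes, zero at the start; "torque": the same for the moment, N m; "opening": opening from 0.0 (shut) to 1.0 (fully open).
Only numpy, scipy, OpenCV 4.12 (cv2) and the standard library are available. Lean on these libraries where they do the work, as an engineer would, in place of code of your own. Each camera call takes 0.05 s, during which the arm holds its last target.

## Working session

There is one attempt and no reset: what is moved stays moved. The work goes in short steps, Python scripts to look and compute and a tool call to move; the robot and the scene stay as the last step left them, time stands still between calls to the robot, and variables do not carry over. Pictures are saved under pics/ and viewed, and the job is handed in when it is done.

Besides the shell and the picture viewer there is one more tool, called after "Request:" as name([rows], argument=value, ...), one row to a line, values as JSON. step_arm: Moves the arm, as the interface text tells. Its arguments: {"type":"object","properties":{"rows":{"type":"array","items":{"type":"array","items":{"type":"array","items":{"type":"number"}}}}},"required":["rows"]}

```bash
mkdir -p pics
cat > h.py <<'E'
import numpy as np,cv2
from rig import observe,camera,hand_in
def cap(n,fn):
    c=camera(n); np.savez(f'{n}.npz',**c); cv2.imwrite(f'pics/{fn}.png',c['image'][:,:,::-1]); return c
def world(c,u,v,z=None):
    K=c['intrinsics'];R=cv2.Rodrigues(np.array(c['rvec'],float))[0];t=np.array(c['tvec'],float).ravel()
    d=np.linalg.inv(K)@np.array([u,v,1.]);o=-R.T@t
    if z is None: return R.T@(d*c['range_z'][int(v),int(u)]-t)
    w=R.T@d; return o+w*(z-o[2])/w[2]
E
python3 - <<'E'
from h import *
for n in ['scene','side','wrist']: cap(n,n+'0')
print(observe())
E
```

```text
{'time': 0.15, 'joint_pos': array([ 6.57186012e+01,  3.04945810e+00,  9.24757501e+01, -1.09900237e-03,
        8.45683100e+01, -6.81418515e+00]), 'qd': array([ 0.02747227, -0.10017668, -0.08289082, -0.06913854,  0.04113087,
        0.03423351]), 'tau': array([ 5.27313932e-04, -3.94238162e+01, -3.70723879e+01, -1.23114319e-04,
        4.64300378e-03, -4.05633773e-05]), 'ee_pos': array([0.1874044 , 0.59584403, 0.3029177 ]), 'tool_rot': array([-1.79907013e+02, -1.00097354e-02,  1.62532883e+02]), 'force': array([0.02122393, 0.25762497, 0.37611456]), 'torque': array([-0.00618982,  0.0460414 , -0.06008939]), 'opening': 1.0034814209853211}
```

View pics/scene0.png

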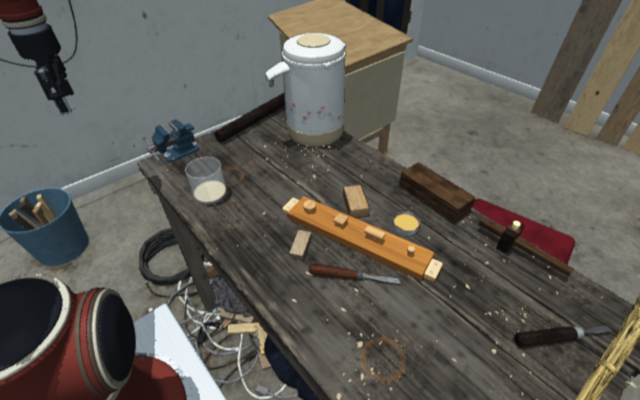

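View pics/side0.png

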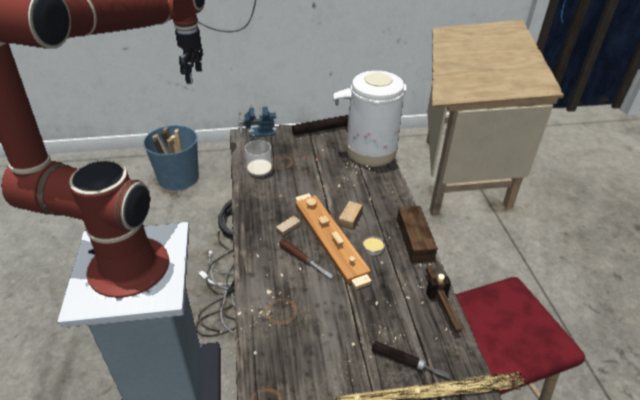

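View pics/wrist0.png

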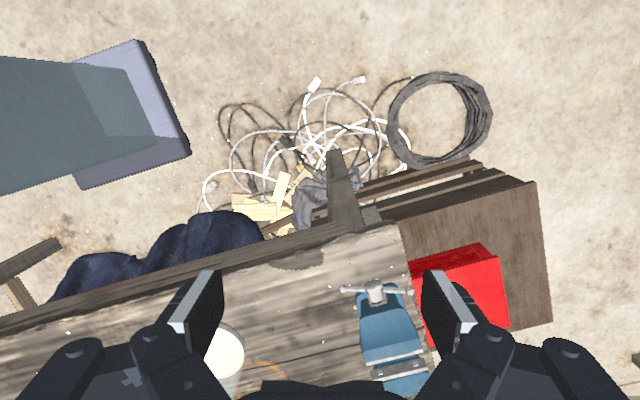

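Run:
```python
from h import *
for n,(x0,y0,x1,y1) in {'scene':(270,180,450,290),'side':(270,180,390,300)}.items():
    c=dict(np.load(n+'.npz')); im=c['image'][y0:y1,x0:x1,::-1]
    k=4.4 if n=='scene' else 5
    cv2.imwrite(f'pics/{n}0z.png',cv2.resize(im,None,fx=k,fy=k,interpolation=cv2.INTER_CUBIC))
```

```text
(no output)
```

View pics/scene0z.png

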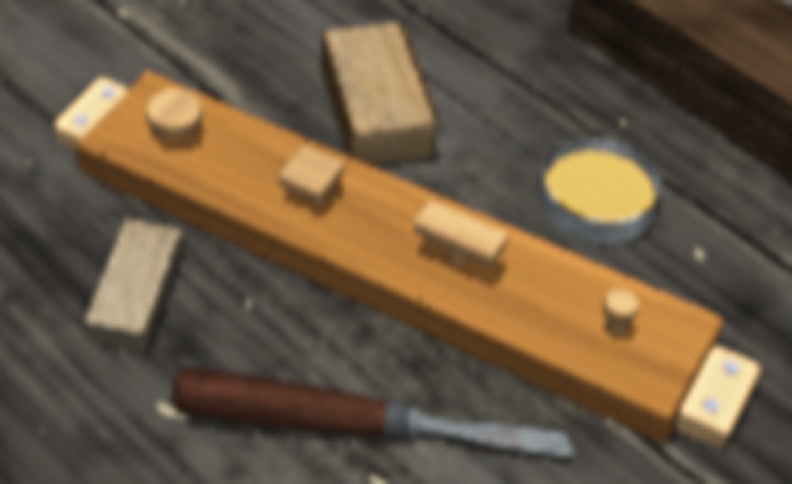

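View pics/side0z.png

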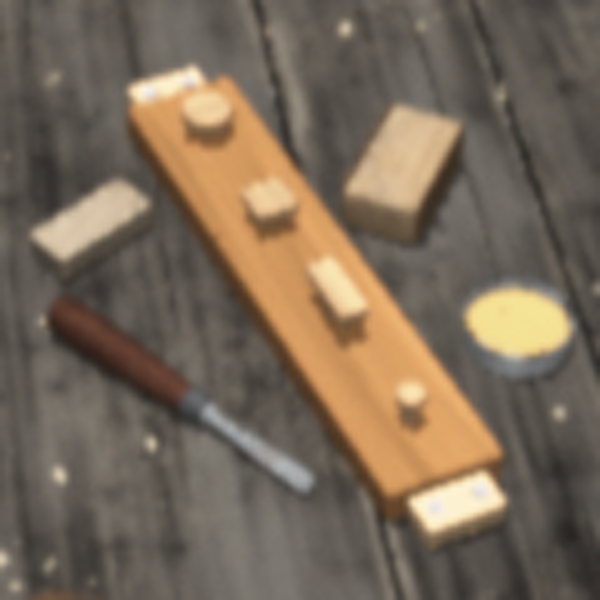

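The row from the left is large round (scene px 309,204), square (341,219), oblong (374,232), small round (411,249). Next I'll triangulate them.

Run:
```python
from h import *
cs=dict(np.load('scene.npz'));cd=dict(np.load('side.npz'))
S=np.array([(174,108),(312,173),(460,230),(621,301)])/4.4+[270,180]
D=np.array([(207,112),(270,199),(338,287),(410,395)])/5+[270,180]
def P(c): return c['intrinsics']@np.hstack([cv2.Rodrigues(c['rvec'])[0],np.array(c['tvec']).reshape(3,1)])
X=cv2.triangulatePoints(P(cs),P(cd),S.T,D.T);X=(X[:3]/X[3]).T
for i,n in enumerate(['large','square','obl','small']):
    print(n,X[i].round(4),world(cs,*S[i]).round(4),world(cd,*D[i]).round(4),world(cs,*S[i],.045).round(4),world(cd,*D[i],.045).round(4))
# rail top fit from depth
for c,m in((cs,'scene'),(cd,'side')):
    hsv=cv2.cvtColor(c['image'],cv2.COLOR_RGB2HSV)
    vs,us=np.nonzero(c['range_z']>0)
    R=cv2.Rodrigues(c['rvec'])[0];t=np.array(c['tvec']).ravel()
    p=(np.linalg.inv(c['intrinsics'])@np.stack([us,vs,np.ones_like(us)]))*c['range_z'][vs,us]
    w=(R.T@(p-t[:,None])).T
    k=(w[:,2]>.018)&(w[:,2]<.03)&(hsv[vs,us,1]>150)&(hsv[vs,us,0]>8)&(hsv[vs,us,0]<22)&(np.linalg.norm(w[:,:2]-X[:,:2].mean(0),axis=1)<.2)
    q=w[k];(cx,cy),sz,a=cv2.minAreaRect(q[:,:2].astype(np.float32)*1000);print(m,k.sum(),cx,cy,sz,a,np.median(q[:,2]))
    d=np.array([(X[0]-X[3])[:2]]);d/=np.linalg.norm(d)
    # head tops
    for i in range(4):
        kk=(np.linalg.norm(w[:,:2]-X[i,:2],axis=1)<.02)&(w[:,2]>.036)
        print(' head',i,kk.sum(),w[kk].mean(0).round(4),np.percentile(w[kk][:,2],[50,80,95]).round(4))
d=X[0]-X[3];print(np.degrees(np.arctan2(d[1],d[0])),np.linalg.norm(d[:2]),X[:,:2].mean(0))
# near objects at crop: tea glass
```

```text
large [0.5181 0.1538 0.0395] [0.5154 0.1505 0.0448] [0.5175 0.1505 0.0418] [0.5153 0.1503 0.045 ] [0.517  0.1469 0.045 ]
square [0.5429 0.0717 0.0397] [0.5381 0.0666 0.0451] [0.5434 0.073  0.0394] [0.5382 0.0667 0.045 ] [0.5423 0.067  0.045 ]
obl [ 0.5681 -0.0087  0.0447] [ 0.5652 -0.0112  0.0474] [ 0.5678 -0.0112  0.0481] [ 0.5669 -0.0098  0.045 ] [ 0.5685 -0.0082  0.045 ]
small [ 0.5926 -0.0905  0.0432] [ 0.5901 -0.0918  0.047 ] [ 0.5919 -0.0929  0.0456] [ 0.5916 -0.0909  0.045 ] [ 0.592  -0.0923  0.045 ]
scene 3099 553.847412109375 30.35174560546875 (72.18553924560547, 336.5910949707031) 17.056804656982422 0.025278174879058323
 head 0 112 [0.5147 0.1513 0.0436] [0.0443 0.0455 0.0462]
 head 1 122 [0.5398 0.0705 0.0429] [0.0436 0.0446 0.0457]
 head 2 143 [ 0.5647 -0.0099  0.0473] [0.048  0.0491 0.05  ]
 head 3 53 [ 0.5899 -0.0908  0.0445] [0.0455 0.0466 0.0476]
side 0 0.0 0.0 (0.0, 0.0) 0.0 nan
 head 0 63 [0.5155 0.1506 0.0427] [0.0431 0.0451 0.0466]
 head 1 69 [0.5407 0.0707 0.0416] [0.0417 0.0437 0.0455]
 head 2 77 [ 0.5654 -0.0109  0.0468] [0.0472 0.0495 0.0511]
 head 3 30 [ 0.5909 -0.0918  0.0433] [0.0433 0.0462 0.0478]
106.96092815031658 0.2554194131206502 [0.55543795 0.03161559]
  return _methods._mean(a, axis=axis, dtype=dtype,
  ret = ret.dtype.type(ret / rcount)
```

Request:
step_arm([
  [[0,0,0,0,0,0,-1],[0,0,0,0,0,0,-1],[0,0,0,0,0,0,-1],[0,0,0,0,0,0,-1],[0,0,0,0,0,0,-1],[0,0,0,0,0,0,-0.75],[0,0,0,0,0,0,0]],
])

```text
time: 1.02
ee_pos: [0.1875, 0.596, 0.3034]
tool_rot: [-180.0, -0.0, -163.0]
force: [0.5, 0.1, 0.1]
opening: 0.001
```

```bash
cat >> h.py <<'E'
def todo(x,y,z):
    from scipy.spatial.transform import Rotation as Ro
    s=observe();R=Ro.from_euler('xyz',s['tool_rot'],degrees=True)
    print(s['time'],s['ee_pos'].round(4),s['tool_rot'].round(2),s['force'].round(2),s['opening'])
    print('units',(R.inv().apply(np.array([x,y,z])-s['ee_pos'])/.025).round(3))
E
python3 - <<'E'
from h import *
todo(.5416,.0711,.19)
c=dict(np.load('side.npz'))
for uv in [(375,160),(378,100),(260,165),(353,135)]: print(uv,world(c,*uv).round(3))
E
```

```text
1.025 [0.1875 0.596  0.3034] [-1.7996e+02 -3.0000e-02 -1.6302e+02] [0.5  0.1  0.13] 0.001008163262217582
units [ -7.416 -24.215   4.548]
(375, 160) [0.757 0.347 0.033]
(378, 100) [0.753 0.367 0.246]
(260, 165) [0.377 0.342 0.053]
(353, 135) [0.688 0.391 0.108]
```

Request:
step_arm([
  [[0,-0.3,-1,0,0,0,0],[0,-0.3,-1,0,0,0,0],[0,-0.3,-1,0,0,0,0],[0,-0.3,-1,0,0,0,0],[0,-0.3,-1,0,0,0,0],[0,-0.3,-1,0,0,0,0],[0,-0.3,-1,0,0,0,0],[0,-0.3,-1,0,0,0,0]],
])

```text
time: 2.02
ee_pos: [0.3038, 0.4217, 0.3038]
tool_rot: [-180.0, -0.0, -163.0]
force: [1.3, -0.0, 0.1]
opening: -0.002
```

Request:
step_arm([
  [[0,-0.3,-1,0,0,0,0],[0,-0.3,-1,0,0,0,0],[0,-0.3,-1,0,0,0,0],[0,-0.3,-1,0,0,0,0],[0,-0.3,-1,0,0,0,0],[0,-0.3,-1,0,0,0,0],[0,-0.3,-1,0,0,0,0],[0,-0.3,-1,0,0,0,0]],
])

```text
time: 3.02
ee_pos: [0.4198, 0.2481, 0.3038]
tool_rot: [180.0, -0.0, -163.0]
force: [-0.7, 0.5, 0.1]
opening: -0.005
```

Request:
step_arm([
  [[0,-0.3,-1,0.5,0,0,0],[0,-0.3,-1,0.5,0,0,0],[0,-0.3,-1,0.5,0,0,0],[0,-0.3,-1,0.5,0,0,0],[0,-0.3,-1,0.5,0,0,0],[0,-0.3,-1,0.5,0,0,0],[0,-0.3,-1,0.5,0,0,0],[0,-0.3,-0.8,0.5,0,0,0]],
])

```text
time: 4.03
ee_pos: [0.5344, 0.0791, 0.2034]
tool_rot: [180.0, -0.0, -163.1]
force: [0.1, 1.0, 1.0]
opening: -0.001
```

Request:
step_arm([
  [[0,0,0,0,0,0,0],[0,0,0,0,0,0,0]],
])

```text
time: 4.28
ee_pos: [0.5338, 0.0804, 0.2041]
tool_rot: [180.0, -0.0, -163.0]
force: [1.5, 0.6, 1.3]
opening: 0.0
```

Run:
```python
from h import *
todo(.5416,.0711,.134)
cap('wrist','w1');c=cap('scene','s1');cap('side','d1')
```

```text
4.275 [0.5338 0.0804 0.2041] [ 179.98   -0.   -162.99] [1.46 0.59 1.33] 0.0003723787400201551
units [-0.19  -0.446  2.804]
```

View pics/w1.png

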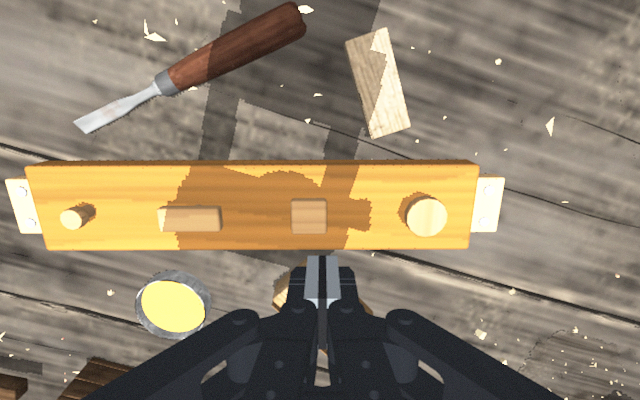

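View pics/s1.png

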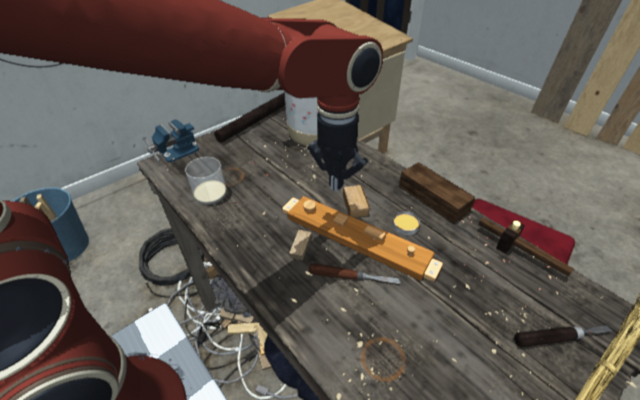

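The wrist view shows the square head at (309,216), the large round at (426,216) and the oblong near (190,218). I'll cross-check these positions.

Run:
```python
from h import *
c=dict(np.load('wrist.npz'))
for n,uv in dict(sq=(309,216),lg=(428,217),ob=(191,218),sm=(70,218)).items(): print(n,world(c,*uv).round(4),world(c,*uv,.045).round(4))
R=cv2.Rodrigues(c['rvec'])[0];t=np.array(c['tvec']).ravel()
vs,us=np.nonzero(c['range_z']>0)
p=(np.linalg.inv(c['intrinsics'])@np.stack([us,vs,np.ones_like(us)]))*c['range_z'][vs,us]
w=(R.T@(p-t[:,None])).T
for n,uv in dict(sq=(.5416,.0711),lg=(.5167,.1524),ob=(.5664,-.0101),sm=(.591,-.091)).items():
    k=(np.linalg.norm(w[:,:2]-uv,axis=1)<.028)&(w[:,2]>.037)&(w[:,2]<.06)&(vs<250);q=w[k]
    k=q[:,2]>np.percentile(q[:,2],90)-.004;q=q[k]
    print(n,len(q),np.median(q[:,2]).round(4),cv2.minAreaRect((q[:,:2]*1000).astype(np.float32)))
```

```text
sq [0.5415 0.073  0.0431] [0.5407 0.0728 0.045 ]
lg [0.5178 0.1551 0.0415] [0.5169 0.1536 0.045 ]
ob [ 0.5655 -0.0061  0.0472] [ 0.5666 -0.0067  0.045 ]
sm [ 0.5927 -0.0898  0.0431] [ 0.5915 -0.0886  0.045 ]
sq 1214 0.042 ((543.7738647460938, 72.43621826171875), (26.481359481811523, 25.526552200317383), 16.390050888061523)
lg 1268 0.0426 ((518.5799560546875, 153.56707763671875), (28.973705291748047, 28.84559440612793), 16.882047653198242)
ob 1501 0.0463 ((568.3994140625, -8.290487289428711), (18.046192169189453, 44.20284652709961), 17.299283981323242)
sm 395 0.0437 ((593.5248413085938, -88.84196472167969), (15.367575645446777, 15.266911506652832), 2.059312105178833)
```

Request:
step_arm([
  [[0,-0.23,-0.42,0.6,0,0,0],[0,0,0,0.8,0,0,0],[0,0,0,0.8,0,0,0],[0,0,0,0.6,0,0,0],[0,0,0,0.3,0,0,0],[0,0,0,0,0,0,0],[0,0,0,0,0,0,0]],
])

```text
time: 5.3
ee_pos: [0.5431, 0.0717, 0.1272]
tool_rot: [-180.0, 0.1, -163.0]
force: [0.3, 1.0, -0.3]
opening: 0.001
```

Run:
```python
from h import *
todo(.5425,.072,.107)
```

```text
5.3 [0.5431 0.0717 0.1272] [-1.7998e+02  8.0000e-02 -1.6296e+02] [ 0.3   0.97 -0.31] 0.0012090784745913288
units [0.021 0.018 0.807]
```

Request:
step_arm([
  [[0,0,0,0.12,0,0,0],[0,0,0,0.12,0,0,0],[0,0,0,0.1,0,0,0],[0,0,0,0.1,0,0,0],[0,0,0,0.08,0,0,0],[0,0,0,0,0,0,0]],
])

```text
time: 6.05
ee_pos: [0.5425, 0.0717, 0.1133]
tool_rot: [180.0, -0.0, -163.0]
force: [-0.6, -0.5, 0.6]
opening: 0.003
```

Request:
step_arm([
  [[0,0,0,0.06,0,0,0],[0,0,0,0.06,0,0,0],[0,0,0,0.04,0,0,0],[0,0,0,0,0,0,0]],
])

```text
time: 6.55
ee_pos: [0.5425, 0.0717, 0.1093]
tool_rot: [-180.0, 0.0, -163.0]
force: [-0.9, -0.3, 0.9]
opening: 0.003
```

Request:
step_arm([
  [[0,0,0,0.04,0,0,0],[0,0,0,0.03,0,0,0],[0,0,0,0,0,0,0]],
])

```text
time: 6.92
ee_pos: [0.5425, 0.0717, 0.1075]
tool_rot: [180.0, 0.0, -163.0]
force: [-0.8, 0.3, 2.4]
opening: 0.003
```

Run:
```python
from h import *
todo(.5425,.072,.107)
c=cap('side','d2');cv2.imwrite('pics/d2z.png',cv2.resize(c['image'][170:300,270:390,::-1],None,fx=4.5,fy=4.5,interpolation=cv2.INTER_CUBIC))
c=cap('wrist','w2')
```

```text
6.925 [0.5425 0.0717 0.1075] [ 180.      0.   -162.96] [-0.79  0.28  2.43] 0.0029649154000907624
units [-0.002  0.013  0.022]
```

View pics/d2z.png

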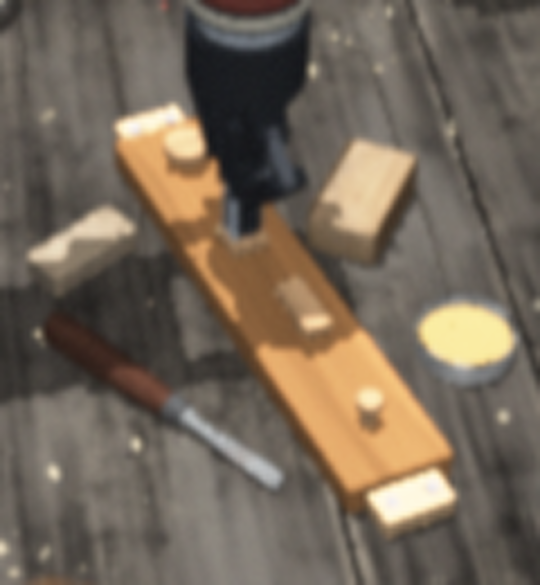

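View pics/w2.png

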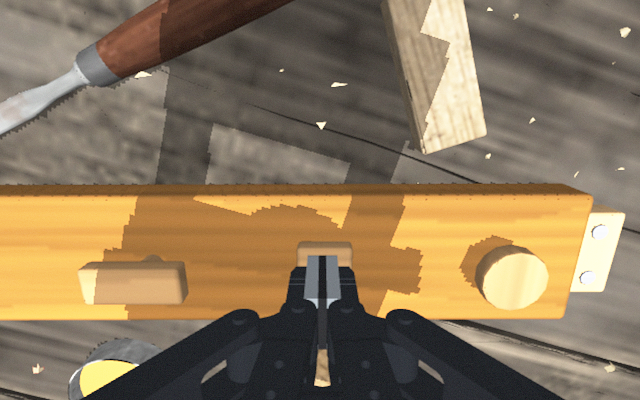

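Request:
step_arm([
  [[0,0,0,0.02,0,0,0],[0,0,0,0,0,0,0]],
])

```text
time: 7.28
ee_pos: [0.5425, 0.0717, 0.1071]
tool_rot: [180.0, -0.0, -163.0]
force: [-2.0, 0.2, 3.6]
opening: 0.002
```

Request:
step_arm([
  [[0,0,0,0.02,0,0,0],[0,0,0,0,0,0,0]],
])

```text
time: 7.52
ee_pos: [0.5426, 0.0717, 0.1067]
tool_rot: [-180.0, 0.0, -163.0]
force: [-1.2, -0.1, 2.1]
opening: -0.003
```

Request:
step_arm([
  [[0,0,0,0.02,0,0,0],[0,0,0,0,0,0,0]],
])

```text
time: 7.78
ee_pos: [0.5426, 0.0717, 0.1067]
tool_rot: [180.0, -0.0, -163.0]
force: [-2.6, -0.3, 6.0]
opening: -0.001
```

Request:
step_arm([
  [[0,0,0,0.03,0,0,0],[0,0,0,0,0,0,0]],
])

```text
time: 8.02
ee_pos: [0.5427, 0.0717, 0.1066]
tool_rot: [180.0, -0.0, -163.0]
force: [-5.8, 0.6, 11.1]
opening: 0.003
```

Request:
step_arm([
  [[0,0,0,-0.2,0,0,0],[0,0,0,-0.6,0,0,0],[0,0,0,-0.8,0,0,0],[0,0,0.4,-0.2,0,0,0],[0,0,1,0,0,0,0],[0,0,1,0,0,0,0],[0,0,1,0,0,0,0],[0,0,0,0,0,0,0]],
])

```text
time: 9.02
ee_pos: [0.517, 0.1545, 0.1506]
tool_rot: [180.0, 0.0, -162.8]
force: [0.9, -0.3, 0.2]
opening: -0.002
```

Run:
```python
from h import *
todo(.5175,.153,.12)
c=cap('wrist','w3');c=cap('scene','s3');cv2.imwrite('pics/s3z.png',cv2.resize(c['image'][180:290,270:450,::-1],None,fx=4.4,fy=4.4,interpolation=cv2.INTER_CUBIC))
```

```text
9.025 [0.517  0.1545 0.1506] [ 1.7999e+02  1.0000e-02 -1.6281e+02] [ 0.92 -0.26  0.18] -0.002004036987229787
units [-0.003 -0.062  1.222]
```

View pics/w3.png

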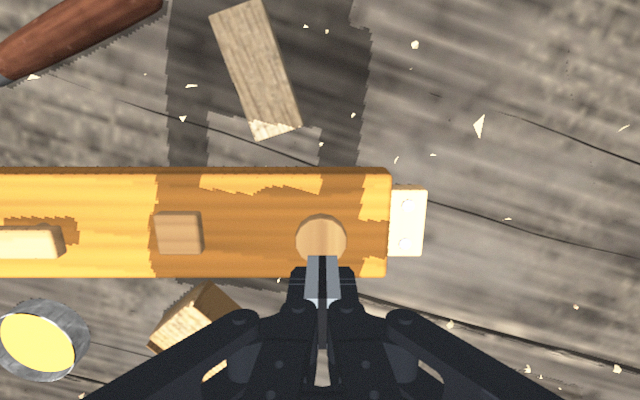

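View pics/s3z.png

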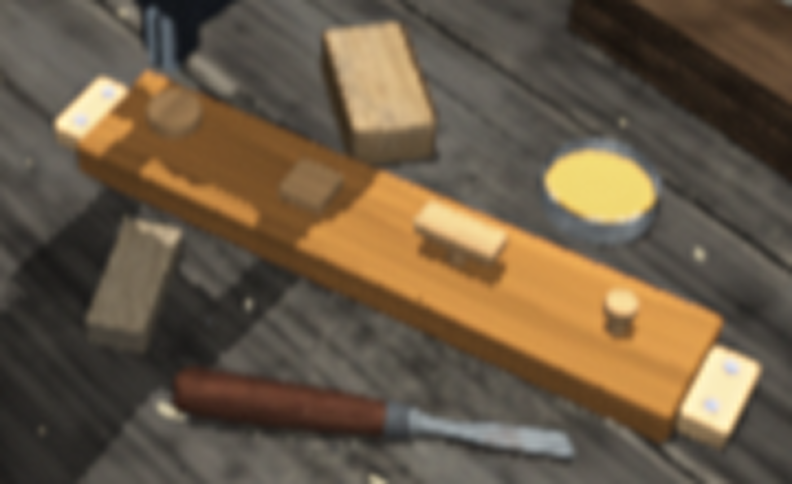

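The square head now sits flush on the rail. The tool is over the large round plug.

Request:
step_arm([
  [[0,0,-0.05,0.3,0,0,0],[0,0,0,0.4,0,0,0],[0,0,0,0.3,0,0,0],[0,0,0,0.15,0,0,0],[0,0,0,0.1,0,0,0],[0,0,0,0.1,0,0,0],[0,0,0,0.1,0,0,0],[0,0,0,0,0,0,0]],
])

```text
time: 10.12
ee_pos: [0.5182, 0.1518, 0.1143]
tool_rot: [-180.0, 0.0, -163.0]
force: [0.2, -0.5, 0.8]
opening: 0.004
```

Request:
step_arm([
  [[0,0,0,0.08,0,0,0],[0,0,0,0.06,0,0,0],[0,0,0,0.06,0,0,0],[0,0,0,0.04,0,0,0],[0,0,0,0,0,0,0]],
])

```text
time: 10.75
ee_pos: [0.5182, 0.1518, 0.1081]
tool_rot: [-180.0, 0.0, -163.0]
force: [-0.1, 0.5, 1.6]
opening: 0.001
```

Request:
step_arm([
  [[0,0,0,0.03,0,0,0],[0,0,0,0.02,0,0,0],[0,0,0,0,0,0,0]],
])

```text
time: 11.12
ee_pos: [0.5182, 0.1518, 0.107]
tool_rot: [-180.0, 0.0, -163.0]
force: [0.8, 0.5, 3.0]
opening: 0.001
```

Request:
step_arm([
  [[0,0,0,0.03,0,0,0],[0,0,0,0,0,0,0]],
])

```text
time: 11.38
ee_pos: [0.5182, 0.1518, 0.1066]
tool_rot: [-180.0, 0.0, -163.0]
force: [-0.0, 0.0, 5.1]
opening: 0.0
```

Request:
step_arm([
  [[0,0,0,0.03,0,0,0],[0,0,0,0,0,0,0]],
])

```text
time: 11.62
ee_pos: [0.5183, 0.1518, 0.1066]
tool_rot: [-180.0, -0.0, -163.0]
force: [-2.5, -0.3, 9.8]
opening: -0.001
```

Request:
step_arm([
  [[0,0,0,-0.2,0,0,0],[0,0,0,-0.6,0,0,0],[0,0,0,-0.8,0,0,0],[0,0,-0.4,-0.3,0,0,0],[0,0,-1,0,0,0,0],[0,0,-1,0,0,0,0],[0,0,-1,0,0,0,0],[0,0,-1,0,0,0,0]],
])

```text
time: 12.62
ee_pos: [0.5502, 0.0452, 0.1527]
tool_rot: [180.0, -0.0, -163.0]
force: [-0.1, -0.0, -0.2]
opening: -0.001
```

Request:
step_arm([
  [[0,0,-1,0,0,0,0],[0,0,-1,0,0,0,0],[0,0,-0.35,0,0,0,0],[0,0,0,0,0,0,0],[0,0,0,0,0,0,0]],
])

```text
time: 13.25
ee_pos: [0.5671, -0.009, 0.1527]
tool_rot: [180.0, -0.0, -162.9]
force: [0.3, 0.5, 0.3]
opening: 0.0
```

Run:
```python
from h import *
todo(.567,-.009,.12)
c=cap('wrist','w4')
```

```text
13.25 [ 0.5671 -0.009   0.1527] [ 1.7997e+02 -2.0000e-02 -1.6293e+02] [0.32 0.47 0.26] 0.00038111527239426476
units [0.004 0.002 1.309]
```

View pics/w4.png

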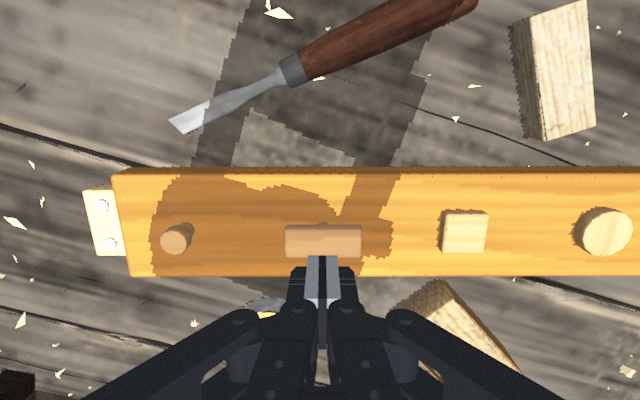

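The tool is centred over the oblong head (323,240).

Request:
step_arm([
  [[0,0,0,0.3,0,0,0],[0,0,0,0.4,0,0,0],[0,0,0,0.3,0,0,0],[0,0,0,0.15,0,0,0],[0,0,0,0.1,0,0,0],[0,0,0,0.1,0,0,0],[0,0,0,0.1,0,0,0],[0,0,0,0,0,0,0]],
])

```text
time: 14.3
ee_pos: [0.5676, -0.0096, 0.1168]
tool_rot: [-180.0, 0.0, -163.0]
force: [-1.4, -0.1, 1.3]
opening: -0.001
```

Request:
step_arm([
  [[0,0,0,0.08,0,0,0],[0,0,0,0.08,0,0,0],[0,0,0,0.06,0,0,0],[0,0,0,0.06,0,0,0],[0,0,0,0.04,0,0,0],[0,0,0,0,0,0,0]],
])

```text
time: 15.05
ee_pos: [0.5676, -0.0096, 0.1086]
tool_rot: [-180.0, 0.0, -163.0]
force: [0.6, -0.2, 2.8]
opening: 0.002
```

Request:
step_arm([
  [[0,0,0,0.03,0,0,0],[0,0,0,0.02,0,0,0],[0,0,0,0,0,0,0]],
])

```text
time: 15.42
ee_pos: [0.5676, -0.0096, 0.1075]
tool_rot: [-180.0, 0.0, -163.0]
force: [0.6, -1.1, 2.0]
opening: 0.002
```

Request:
step_arm([
  [[0,0,0,0.02,0,0,0],[0,0,0,0,0,0,0]],
])

```text
time: 15.68
ee_pos: [0.5676, -0.0096, 0.107]
tool_rot: [-180.0, 0.0, -163.0]
force: [1.1, -0.3, 2.1]
opening: 0.002
```

Request:
step_arm([
  [[0,0,0,0.03,0,0,0],[0,0,0,0,0,0,0]],
])

```text
time: 15.92
ee_pos: [0.5677, -0.0096, 0.1066]
tool_rot: [-180.0, 0.0, -163.0]
force: [-0.2, -0.4, 5.2]
opening: -0.003
```

Request:
step_arm([
  [[0,0,0,0.03,0,0,0],[0,0,0,0,0,0,0]],
])

```text
time: 16.18
ee_pos: [0.5677, -0.0096, 0.1066]
tool_rot: [-180.0, -0.0, -163.0]
force: [-1.6, -0.7, 9.1]
opening: 0.002
```

Hard stop reached at the same height (TCP 0.1066). Lifting clear and checking.

Request:
step_arm([
  [[0,0,0,-0.2,0,0,0],[0,0,0,-0.6,0,0,0],[0,0,0,-1,0,0,0],[0,0,0,-1,0,0,0],[0,0,0,-1,0,0,0],[0,0,0,-1,0,0,0],[0,0,0,0,0,0,0],[0,0,0,0,0,0,0]],
])

```text
time: 17.18
ee_pos: [0.5669, -0.0095, 0.2245]
tool_rot: [180.0, -0.1, -163.0]
force: [-0.2, -0.1, -0.0]
opening: 0.003
```

Run:
```python
from h import *
todo(.567,-.009,.12)
cs=cap('scene','s5');cd=cap('side','d5');cw=cap('wrist','w5')
cv2.imwrite('pics/s5z.png',cv2.resize(cs['image'][180:290,270:450,::-1],None,fx=4.4,fy=4.4,interpolation=cv2.INTER_CUBIC))
for nm,c in(('scene',cs),('side',cd),('wrist',cw)):
    R=cv2.Rodrigues(c['rvec'])[0];t=np.array(c['tvec']).ravel()
    vs,us=np.nonzero(c['range_z']>0)
    p=(np.linalg.inv(c['intrinsics'])@np.stack([us,vs,np.ones_like(us)]))*c['range_z'][vs,us]
    w=(R.T@(p-t[:,None])).T
    d=np.array([-.2924,.9563])
    for n,uv in dict(lg=(.5177,.153),sq=(.5425,.072),ob=(.567,-.009),sm=(.592,-.090)).items():
        uv=np.array(uv);k=np.linalg.norm(w[:,:2]-uv,axis=1)<.006
        r=np.linalg.norm(w[:,:2]-(uv+d*.036),axis=1)<.006
        h=w[k&(w[:,2]<.06)][:,2];print(nm,n,'top',np.median(h).round(4) if len(h) else None,'rail',np.median(w[r][:,2]).round(4))
```

```text
17.175 [ 0.5669 -0.0095  0.2245] [ 1.7996e+02 -7.0000e-02 -1.6296e+02] [-0.22 -0.12 -0.05] 0.0030402767007603865
units [-0.015  0.016  4.18 ]
scene lg top 0.0352 rail 0.0255
scene sq top 0.0357 rail 0.0251
scene ob top 0.035 rail 0.2306
scene sm top 0.044 rail 0.2489
side lg top 0.0362 rail 0.0237
side sq top 0.0342 rail 0.023
side ob top 0.0343 rail 0.4654
side sm top 0.0421 rail 0.2468
wrist lg top 0.0334 rail 0.0235
wrist sq top 0.0335 rail 0.0234
wrist ob top 0.0334 rail 0.2202
wrist sm top 0.0434 rail 0.0234
```

View pics/s5z.png

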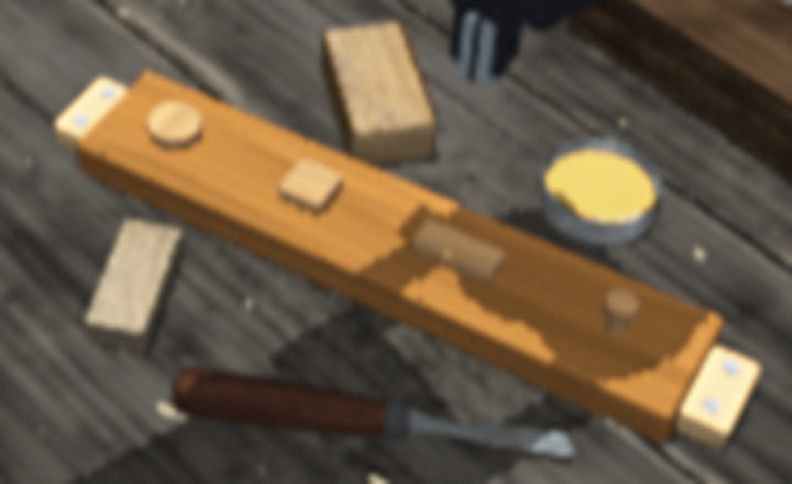

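View pics/w5.png

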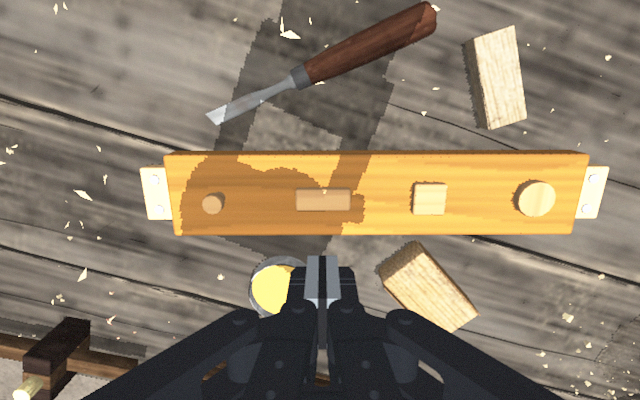

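The three glued heads all stand 10 mm above the rail top. The small one is unchanged at about 43.5 mm, and nothing else has moved.

```bash
python3 -c "
from h import *
print(hand_in(),observe()['time'])"
```

```text
the job is handed in; nothing more can be done
the job is handed in; nothing more can be done
```

I pressed the square plug, then the large round one, then the oblong one straight down with the shut fingertips, and handed the job in at about 17.3 s. Each plug met a hard stop with the tool at the same height (TCP z = 0.1066 m). The highest force reading was about 11 N upward, with about 6 N sideways, when I confirmed the square plug's stop; the other two read under 10 N.

- **Pressed plugs:** in the last wrist depth check all three heads stand 33.4–33.5 mm above the bench. Where the rail top could be read, it was 23.4–23.5 mm, so they are about 10 mm above it, as expected when home. The scene and side cameras read 34–36 mm, up to 2–3 mm higher; I put that down to their coarser resolution and calibration.
- **Small round plug:** I did not touch it, and it reads 43.4 mm now against 43.7 mm before.
- **Other things:** in the last pictures the chisel, offcut, wax tin and sanding block look unmoved. I did not check the tea glass again in the final pictures. The tool passed over it with its fingertips about 140 mm above the rim.
- **At hand-in:** the gripper was clear, with its tips about 150 mm above the bench.

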